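# Snap the handpiece into its charging dock

### The arm

A 6-joint arm with a two-finger parallel gripper is mounted at the origin on the work surface. World frame = base frame: x ahead of the robot, y to its left, z up, the work surface at z = 0. Lengths are in m, angles in rad, forces in N, time in s.
With the tool pointing down it reaches from about 0.375 to 0.9 m from the base axis. Payload 3.1 kg.
Tool frame: the origin (TCP) lies midway between the tips of the shut fingers; the grasp point (between the pads) lies 19 mm behind it; z points along the fingers, y is the direction in which the jaws open and shut (so a half turn about z gives the same grasp; the last joint's range is limited). The gripper opens to 85 mm and grips with 20 to 120 N. Pads are 22 mm wide; open, the fingers measure 114 mm over their backs; the gripper's body (76 mm by 85 mm) begins 54 mm behind the grasp point. The pads swing forward as they close: fully open they stand 13 mm farther back than shut.
Start: joints at [-1.52, 0.527, 1.433, -0, 1.181, -0.178], TCP at [0.142, -0.609, 0.231] pointing down, gripper open.
Joint ranges: [-3.08, 3.08], [-0.75, 2.2], [0.22, 2.44], [-1.43, 4.57], [0, 2.65], [-2.85, 2.85]. Speed limits (rad/s): [2.79, 2.79, 3.14, 3.14, 3.14, 3.14].

### API

Orientations are given as a unit quaternion [x, y, z, w].
In Python, from station import manip gives the robot as it stands.
- The arm moves only by the tool servo_tool, never from a script. Its argument "increments" is a list of rows, each an object with "hand": the closure, from 0 (fully open) to 1 (shut); "travel": the shift along the tool's x, y, z in mm, a list of three; "yaw": the turn about the tool's z in degrees. A call has 1 to 20 rows; each row shifts and turns the commanded pose from where the row before left it, along the tool's axes as they then stand; what a row does not reach is not made up. A row lasts 1/10 s, in which the tool goes at most 50 mm and 8.59 degrees, less where a joint would pass 70% of its speed; a pose out of reach is approached as far as the arm can. A call with a gripper value outside its range is refused whole. The fingers move at their own pace and stop on an object; "newtons" is the grip in N (left out, the last holds). Time passes only in rows, so rows that do not move let the fingers close. It gives the time, the measured TCP pose, the force and the opening at its end, in the units of the state.
- manip.sense(): the state, without advancing time (a new reading comes with each control period).
- manip.snapshot(name): name is "side" or "top" or "wrist"; returns a dict with "pixels" (400x640x3 uint8, blue, green, red), "fx", "fy", "cx", "cy" (pixels), "R" (3x3) and "t" (3): a world point X has camera coordinates R X + t. Camera axes: x right, y down, z forward; pixel columns grow to the right and rows downward; lengths in m; the calibration is good to about 2 mm. A picture is of the moment at which its call begins. There is no depth.
- manip.sign_off(): hands the job in, once; it reports no verdict.
The state is a dict: "t": time; "q": joint angles; "qd": joint speeds; "tau": joint torques, N m; "tcp_pos": TCP position; "tool_rot": TCP orientation; "force": force on the tool from outside, world axes, zero at the start; "ft_torque": the same for the moment, N m; "finger_gap": opening from 0.0 (shut) to 1.0 (fully open).
Only numpy, scipy, OpenCV 4.12 (cv2) and the standard library are available. Lean on these libraries where they do the work, as an engineer would, in place of code of your own. Each camera call takes 0.05 s, during which the arm holds its last target.

### The job

Put the polishing handpiece away on its charger: take it from the wooden rest, press it straight down between the two pairs of spring fingers of the dock until they snap around it, then slide it along, tail first, into the socket until it is fully home against the sprung contact pad hidden inside, push on with about 10 to 15 N so that the pad is pressed right in, and let go so that it stays there. Be gentle with the dock, whose seats and socket crack if pushed with more than about 20 N, and leave the other things on the bench where they are.

Things in the scene. Friction and masses are not known exactly. Their poses are not given: they have to be found in the camera images.
- handpiece_mid (a point): Cordless polishing handpiece: smooth black barrel 24 diameter, 140 long; steel tail stub (16 diameter, 24 long) at its +x end, steel nose with felt tip (36 long) at the other; about 160 g. Point on its axis half-way along the barrel (grip here, across it); x runs along the axis to the tail. It starts lying level on the rest, its x along the rest's x.
- handpiece_tail (a point): Centre of the flat end face of the handpiece's tail, 94 from handpiece_mid along +x; same axes.
- rest: Wooden bench rest, fixed: base 130 x 60 x 12 high with two V-notched supports 14 thick, 90 apart along its x, 44 high, that carry the handpiece along x with its axis 45 above the table. 76 free between the supports. Origin: centre of the underside.
- dock: Grey charging dock, fixed: base 206 (x, -83 to +123) x 66 x 12 high. At x = -45 and +45 a clip: a V seat 12 wide between a pair of upright steel spring fingers (outsides 40 apart); 78 free between the clips. At the +x end a square socket block (34 wide, 78 high, x 90 to 123), mouth facing -x. Origin: underside, midway between the clips; x along the seated handpiece, towards the socket.
- seats: The dock's two V seats, one in each clip (sides sloping 32 degrees, 12 wide, 90 apart), on a stiff rubber mount (8 N per mm, 4 of travel); same origin and axes as dock.
- socket: The dock's rigid socket block, 34 wide, 78 high; same origin and axes as dock.
- dock_seat (a point): Where the seated handpiece's axis passes midway between the clips, 60 above the dock's underside; dock axes. Press the handpiece in with its tail short of the socket, which has a roof: handpiece_mid at dock x = -10 leaves 6 between tail and mouth, with the barrel in both clips.
- dock_lips (a point): Midway between the clips at the height of the spring fingers' rounded lips, 8 above dock_seat; dock axes. Each pair of lips is 18 apart when empty and flares outward to 77 above the table. They touch the barrel when its axis is about 17 above dock_seat and spring apart as it is pressed down, which takes 8 to 12 N in all at mid-way, then close over it; press on, until it bears on the seats.
- dock_mouth (a point): Centre of the socket's mouth, 90 from dock_seat along dock +x; dock axes. Bore 24 x 24, tail 16 in diameter. Under the roof hides a sprung contact pad (0.7 N per mm, 3 of travel, then rigid), its free face set anew each time 12 to 19 behind the mouth: find it by feel. Home, the tail presses it in (handpiece_mid at dock x +8 to +18). In the clips the handpiece slides with 2 to 4 N of friction.
- bench_block: bystander: steel bench block, 50 x 40 x 20 high; origin at its underside; not to be moved.
- ring_clamp: bystander: wooden ring clamp lying along its x, 90 x 24 x 16 high; origin at its underside; not to be moved.
- compound_jar: bystander: amber jar with a black cap, 50 diameter, 45 high; origin at its underside; not to be moved.
- brush: bystander: bench brush, 170 long; origin at its underside; not to be moved.
- bur_block: bystander: wooden block 70 x 50 x 22 with small steel burs standing in it, 43 high in all; origin at its underside; not to be moved.
- ring_tray: bystander: shallow metal tray 90 x 70 x 18 with brass rings; origin at its underside; not to be moved.
- pliers: bystander: pliers lying flat, about 100 x 55 x 12 high; origin at its underside; not to be moved.
- file_tool: bystander: screwdriver, 160 long; origin at its underside; not to be moved.
Things that resemble listed ones, but are neither listed nor needed, are in the scene too. What is meant by the dock is not purple, and is the larger of those in its own colour.

How it is judged:
On the way, in this order (a step that is already met when the one before it is completed fails the run):
1. the handpiece is snapped down into both clips (z of handpiece_mid in the frame of dock_seat between -0.003 and 0.002 m and y of handpiece_mid in the frame of dock_seat between -0.002 and 0.002 m and angle between the x axis of handpiece_mid and the x axis of dock, either way round below 0.04 rad), for 0.1 s.
2. its tail is pushed home against the sprung pad in the socket (all of step 1 and x of handpiece_tail in the frame of dock_mouth above 0.01 m and contact force between handpiece and socket above 3 N), for 0.1 s.
At the end, for the whole second after the job is handed in: The handpiece lies at rest in both clips, its axis within 2 mm of the centre line, between 3 mm below and 2 mm above the seat height and within 0.04 rad of the dock's axis, the tail more than 10 mm into the socket and still bearing on the sprung pad with over 0.3 N, and it is released (all of step 1 and x of handpiece_tail in the frame of dock_mouth above 0.01 m and contact force between handpiece and socket above 0.3 N and linear speed of handpiece below 0.01 m/s); the robot touches nothing.
It fails at once if the dock's V seats are loaded with more than 32 N, summed over their sloping faces (over 20 N of downward push) (contact force between seats and anything else above 32 N).
It fails at once if the dock's socket is loaded with more than 20 N (contact force between socket and anything else above 20 N).
It fails at once if one of the other things on the bench is moved by more than 15 mm (distance of any of bench_block, ring_clamp, compound_jar, brush, bur_block, ring_tray, pliers, file_tool from where it was at the start of the episode above 0.015 m).
It also fails if it takes over 72 s, if anything falls off the work surface, if the arm or the gripper's body presses on something with over 40 N, if the wrist force passes 120 N, or if a joint passes its speed limit or range.

## Working session

There is one attempt and no reset: what is moved stays moved. The work goes in short steps, Python scripts to look and compute and a tool call to move; the robot and the scene stay as the last step left them, time stands still between calls to the robot, and variables do not carry over. Pictures are saved under pics/ and viewed, and the job is handed in when it is done.

Besides the shell and the picture viewer there is one more tool, called after "Request:" as name([rows], argument=value, ...), one row to a line, values as JSON. servo_tool: Moves the arm, as the interface text tells. Its arguments: {"type":"object","properties":{"increments":{"type":"array","items":{"type":"object","properties":{"hand":{"type":"number"},"travel":{"type":"array","items":{"type":"number"}},"yaw":{"type":"number"}}}},"newtons":{"type":"number"}},"required":["increments"]}

```bash
mkdir -p pics; cat > h.py <<'E'
from station import manip
import numpy as np, cv2, json, pickle
def snap(name,out):
    s=manip.snapshot(name); pickle.dump({k:(np.array(v) if k!='x' else v) for k,v in s.items()},open(f'{out}.pkl','wb'))
    cv2.imwrite(f'pics/{out}.png',np.array(s['pixels'])); return s
def load(out): return pickle.load(open(f'{out}.pkl','rb'))
def proj(s,X):
    X=np.atleast_2d(X); c=X@np.array(s['R']).T+np.array(s['t'])
    return np.c_[s['fx']*c[:,0]/c[:,2]+s['cx'],s['fy']*c[:,1]/c[:,2]+s['cy']]
def back(s,uv,z):
    R=np.array(s['R']);t=np.array(s['t']);C=-R.T@t
    uv=np.atleast_2d(np.array(uv,float))
    d=np.c_[(uv[:,0]-s['cx'])/s['fx'],(uv[:,1]-s['cy'])/s['fy'],np.ones(len(uv))]@R
    return C+d*((z-C[2])/d[:,2])[:,None]
def crop(s,out,x0,y0,x1,y1,k):
    cv2.imwrite(f'pics/{out}.png',cv2.resize(np.array(s['pixels'])[y0:y1,x0:x1],None,fx=k,fy=k,interpolation=cv2.INTER_CUBIC))
E
python3 - <<'E'
from h import *
for n in ['top','side','wrist']:
    s=snap(n,n+'0'); print(n,s['fx'],s['cx'],s['cy'],np.array(s['R']).round(3).tolist(),np.array(s['t']).round(3))
st=manip.sense(); print({k:np.round(v,3).tolist() for k,v in st.items()})
E
```

```text
top 412.0358136241217 319.9301711015091 207.354230476567 [[0.025, -1.0, -0.011], [-0.997, -0.024, -0.074], [0.074, 0.013, -0.997]] [-0.059  0.483  1.143]
side 442.1070640343138 323.21999507708995 207.9622042043165 [[-0.985, -0.171, 0.017], [-0.14, 0.734, -0.664], [0.101, -0.657, -0.747]] [0.476 0.141 1.086]
wrist 356.7977964124305 315.9949674351177 206.60633052504795 [[0.228, -0.974, -0.002], [-0.927, -0.218, 0.304], [-0.296, -0.068, -0.953]] [-0.625 -0.041  0.38 ]
{'t': 0.15, 'q': [-1.52, 0.528, 1.434, 0.0, 1.181, -0.179], 'qd': [0.001, -0.001, -0.001, -0.0, -0.001, 0.002], 'tau': [0.001, -44.274, -17.828, -0.0, 0.006, 0.0], 'tcp_pos': [0.142, -0.608, 0.231], 'tool_rot': [0.993, 0.115, 0.0, -0.001], 'force': [0.11, 0.462, 0.85], 'ft_torque': [-0.018, -0.048, 0.003], 'finger_gap': 0.999}
```

View pics/top0.png

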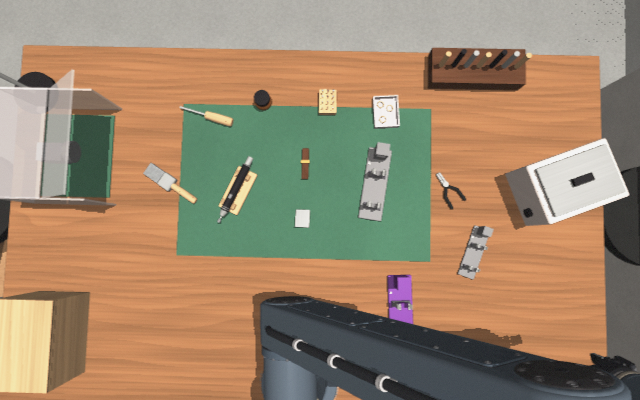

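View pics/side0.png

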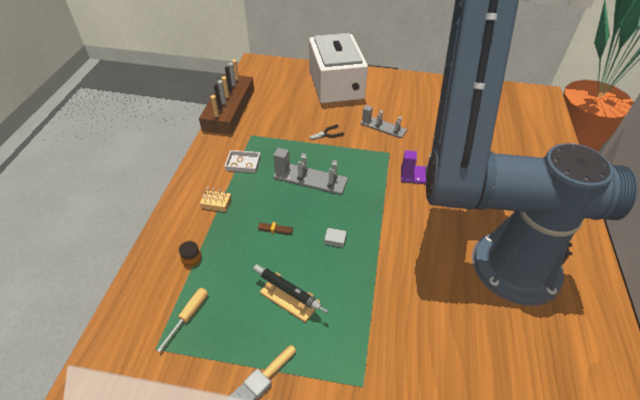

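View pics/wrist0.png

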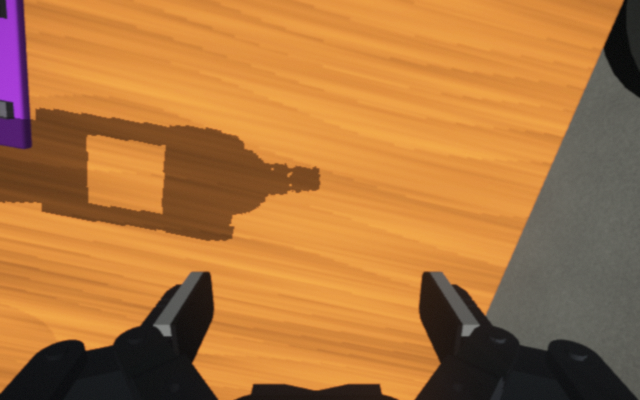

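Dock candidates in the top view are the large grey one at (375,182), the small grey one at (475,252) and the purple one at (400,298). By the description I choose (375,182). The only handpiece on a rest is at (238,188). I'll check both in crops.

```bash
python3 - <<'E'
from h import *
s=load('top0')
a=cv2.resize(s['pixels'][130:235,340:420],None,fx=5,fy=5,interpolation=cv2.INTER_CUBIC)
b=cv2.resize(s['pixels'][140:245,200:280],None,fx=5,fy=5,interpolation=cv2.INTER_CUBIC)
cv2.imwrite('pics/c1.png',np.hstack([b,a]))
s=load('side0')
a=cv2.resize(s['pixels'][140:200,265:365],None,fx=6,fy=6,interpolation=cv2.INTER_CUBIC)
cv2.imwrite('pics/c2.png',a)
s=load('top0')
print(back(s,[[382,150],[375,182],[371,216]],0.012)); print(back(s,[[250,160],[220,218],[237,188]],.045))
E
```

```text
[[ 0.65314296 -0.21955909  0.012     ]
 [ 0.5606777  -0.2010107   0.012     ]
 [ 0.46379915 -0.19121194  0.012     ]]
[[0.6094699  0.15053206 0.045     ]
 [0.44628686 0.22712515 0.045     ]
 [0.53039349 0.18358586 0.045     ]]
```

View pics/c1.png

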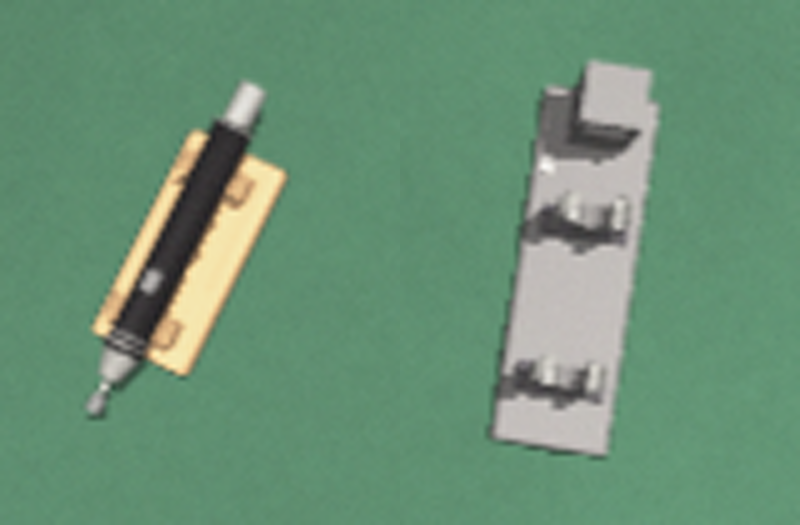

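View pics/c2.png

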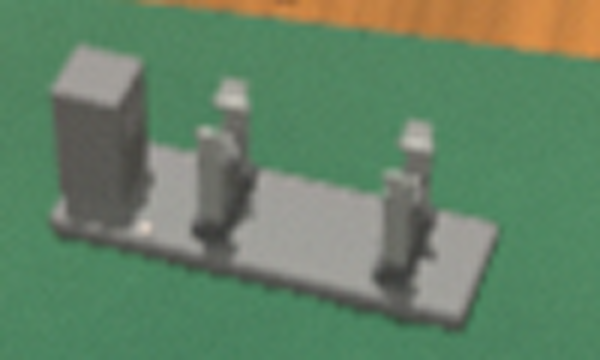

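The left crop shows the handpiece with its short thick tail at top px (250,160) and its nose at (220,218). The right crop shows the large grey dock, socket at (384,150), clips at about (380,173) and (373,206). The choice matches the description.

```bash
python3 - <<'E'
from h import *
from scipy.spatial.transform import Rotation as Ro
s=load('wrist0'); st=manip.sense()
R=np.array(s['R']);t=np.array(s['t']);C=-R.T@t
T=Ro.from_quat(st['tool_rot']).as_matrix(); p=np.array(st['tcp_pos'])
print('tool',T.round(3),'C',C,'cam in tool',T.T@(C-p)); print((R@T).round(3))
Rc=R@T; ct=T.T@(C-p); np.savez('hand.npz',Rc=Rc,ct=ct)
# dock base top corners from the top view crop: (400+)/5
px=np.array([[493,437],[607,453],[545,88],[657,105]],float); px[:,0]=(px[:,0]-400)/5+340; px[:,1]=px[:,1]/5+130
c=back(load('top0'),px-0.4,0.012); print(c.round(4)); 
print(np.linalg.norm(c[2]-c[0]),np.linalg.norm(c[3]-c[1]),np.linalg.norm(c[1]-c[0]),np.linalg.norm(c[3]-c[2]))
d=(c[2]+c[3]-c[0]-c[1])[:2]; d/=np.linalg.norm(d); m=c.mean(0)[:2]; print('ang',np.degrees(np.arctan2(d[1],d[0])),'origin',m-0.02*d)
# handpiece
px=np.array([[252,88],[97,408],[232,130],[130,348]],float); px=px/5+[200,140]-0.4
print(back(load('top0'),px,.045))
E
```

```text
tool [[ 0.974  0.228 -0.   ]
 [ 0.228 -0.974  0.002]
 [ 0.    -0.002 -1.   ]] C [ 0.21689528 -0.59130077  0.37313265] cam in tool [ 0.07645705  0.00048536 -0.14256532]
[[ 0.     1.    -0.   ]
 [-0.953  0.    -0.304]
 [-0.304  0.     0.953]]
[[ 0.4601 -0.1552  0.012 ]
 [ 0.4526 -0.2195  0.012 ]
 [ 0.6604 -0.1812  0.012 ]
 [ 0.652  -0.2452  0.012 ]]
0.20197397246780546 0.20099792546718653 0.06476617036916256 0.06451979774174126
ang -7.37356122775064 origin [ 0.53644053 -0.19773052]
[[0.61733607 0.15082858 0.045     ]
 [0.43741992 0.22950197 0.045     ]
 [0.59350457 0.16106035 0.045     ]
 [0.4709127  0.21270476 0.045     ]]
```

Request:
servo_tool([
  {"travel":[38.8,-20.5,1.5],"yaw":0,"hand":0},
  {"travel":[38.8,-20.5,1.5]},
  {"travel":[38.8,-20.5,1.5]},
  {"travel":[38.8,-20.5,1.5]},
  {"travel":[38.8,-20.5,1.5]},
  {"travel":[38.8,-20.5,1.5]},
  {"travel":[38.8,-20.5,1.5]},
  {"travel":[38.8,-20.5,1.5]},
  {"travel":[38.8,-20.5,1.5]},
  {"travel":[38.8,-20.5,1.5]},
  {"travel":[38.8,-20.5,1.5]},
  {"travel":[38.8,-20.5,1.5]},
  {"travel":[38.8,-20.5,1.5]},
  {"travel":[38.8,-20.5,1.5]},
  {"yaw":6.9},
  {"yaw":6.9},
  {"yaw":6.8},
  {"travel":[0,0,0]},
  {"travel":[0,0,0]},
])

```text
schema error: expected keys hand, travel, yaw
```

```bash
python3 - <<'E'
from h import *
s=snap('wrist','w1')
st=manip.sense(); print({k:np.round(v,3).tolist() for k,v in st.items()})
E
```

```text
{'t': 0.2, 'q': [-1.519, 0.528, 1.433, 0.0, 1.181, -0.179], 'qd': [-0.001, -0.003, -0.003, 0.001, 0.001, -0.001], 'tau': [0.001, -44.23, -17.807, -0.0, 0.006, -0.0], 'tcp_pos': [0.142, -0.608, 0.231], 'tool_rot': [0.993, 0.115, 0.0, -0.001], 'force': [0.528, -0.938, -0.215], 'ft_torque': [-0.048, -0.003, 0.02], 'finger_gap': 1.0}
```

View pics/w1.png

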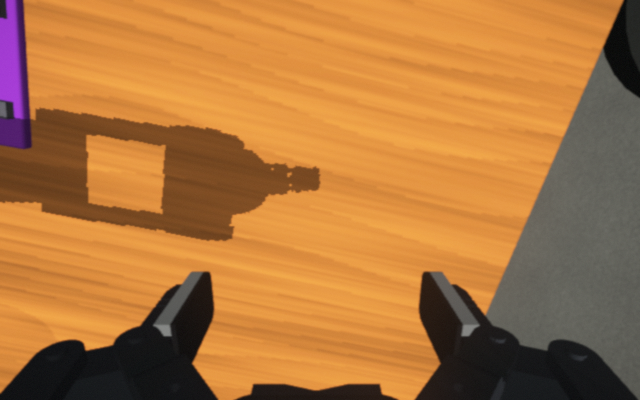

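The call was refused because each row needs all three keys. The image is unchanged: bare bench, with the purple part at the left edge.

Request:
servo_tool([
  {"travel":[38.8,-20.5,1.5],"yaw":0,"hand":0},
  {"travel":[38.8,-20.5,1.5],"yaw":0,"hand":0},
  {"travel":[38.8,-20.5,1.5],"yaw":0,"hand":0},
  {"travel":[38.8,-20.5,1.5],"yaw":0,"hand":0},
  {"travel":[38.8,-20.5,1.5],"yaw":0,"hand":0},
  {"travel":[38.8,-20.5,1.5],"yaw":0,"hand":0},
  {"travel":[38.8,-20.5,1.5],"yaw":0,"hand":0},
  {"travel":[38.8,-20.5,1.5],"yaw":0,"hand":0},
  {"travel":[38.8,-20.5,1.5],"yaw":0,"hand":0},
  {"travel":[38.8,-20.5,1.5],"yaw":0,"hand":0},
  {"travel":[38.8,-20.5,1.5],"yaw":0,"hand":0},
  {"travel":[38.8,-20.5,1.5],"yaw":0,"hand":0},
  {"travel":[38.8,-20.5,1.5],"yaw":0,"hand":0},
  {"travel":[38.8,-20.5,1.5],"yaw":0,"hand":0},
  {"travel":[0,0,0],"yaw":6.9,"hand":0},
  {"travel":[0,0,0],"yaw":6.9,"hand":0},
  {"travel":[0,0,0],"yaw":6.8,"hand":0},
  {"travel":[0,0,0],"yaw":0,"hand":0},
  {"travel":[0,0,0],"yaw":0,"hand":0},
])

```text
t: 2.1
tcp_pos: [0.6058, -0.2053, 0.2101]
tool_rot: [0.998, -0.064, -0.0, -0.0]
force: [0.5, 0.2, -0.5]
finger_gap: 0.999
```

```bash
python3 - <<'E'
from h import *
s=snap('wrist','w2')
st=manip.sense(); print({k:np.round(v,3).tolist() for k,v in st.items()})
E
```

```text
{'t': 2.15, 'q': [-0.501, 0.57, 1.415, 0.0, 1.157, 1.197], 'qd': [-0.002, -0.001, -0.0, -0.001, -0.001, 0.008], 'tau': [0.1, -45.743, -17.466, 0.005, 0.002, -0.004], 'tcp_pos': [0.606, -0.205, 0.21], 'tool_rot': [0.998, -0.064, -0.0, -0.0], 'force': [-0.261, 1.031, -0.974], 'ft_torque': [-0.003, 0.055, 0.001], 'finger_gap': 0.997}
```

View pics/w2.png

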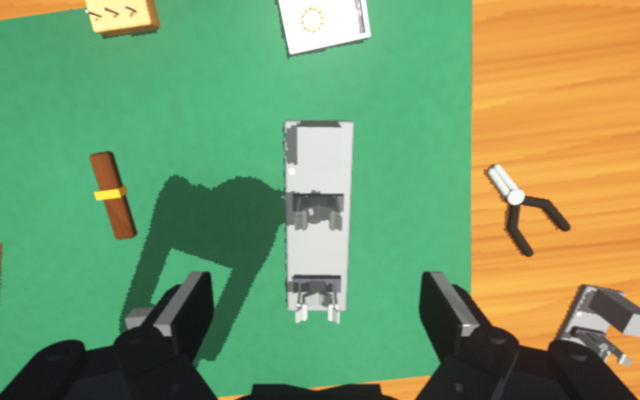

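```bash
python3 - <<'E'
from h import *
s=load('w2'); 
g=s['pixels'][105:335,265:375]
cv2.imwrite('pics/c3.png',cv2.resize(g,None,fx=2.6*1.0,fy=2.6,interpolation=cv2.INTER_CUBIC))
E
```

```text
(no output)
```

View pics/c3.png

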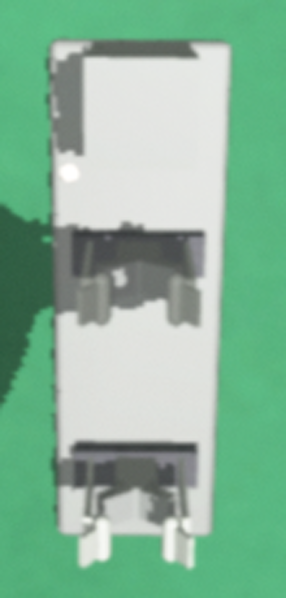

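```bash
python3 - <<'E'
from h import *
s=load('w2'); im=s['pixels']; hsv=cv2.cvtColor(im,cv2.COLOR_BGR2HSV)
m=(hsv[...,1]<75).astype(np.uint8)
L=[];Rr=[]
for r in range(128,300,1):
    row=np.where(m[r,275:365])[0]
    if len(row)<30: continue
    L.append((275+row[0],r));Rr.append((275+row[-1]+1,r))
L=np.array(L,float);Rr=np.array(Rr,float)
def fit(P):
    P=back(s,P-[0.5,0],0.012)[:,:2]
    vx,vy,x0,y0=cv2.fitLine(P.astype(np.float32),cv2.DIST_HUBER,0,1e-5,1e-5).ravel()
    if vx<0: vx,vy=-vx,-vy
    d=np.array([vx,vy]);n=np.array([-vy,vx]); return d,np.array([x0,y0]),n,np.abs((P-[x0,y0])@n).max()
dl,pl,nl,e=fit(L);dr,pr,nr,e2=fit(Rr)
print(np.degrees(np.arctan2(dl[1],dl[0])),np.degrees(np.arctan2(dr[1],dr[0])),(pl-pr)@nl,e,e2)
# ends
for cols in [(295,345)]:
    top=[];bot=[]
    for c in range(*cols):
        col=np.where(m[110:330,c])[0]; top.append((c,110+col[0]-.5)); 
    for c in [290,291,292,318,319,320,321,322,343,344]:
        col=np.where(m[270:318,c])[0]; bot.append((c,270+col[-1]+.5))
    d=(dl+dr)/2; d/=np.linalg.norm(d)
    t=back(s,top,.012)[:,:2]@d;b=back(s,bot,.012)[:,:2]@d
    print(np.median(t),np.median(b),np.median(t)-np.median(b), b.round(4))
    n=np.array([-d[1],d[0]]); yc=(pl@n+pr@n)/2
    for x in [np.median(t)-.123,np.median(b)+.083]: print('origin',d*x+n*yc)
    print('ang',np.degrees(np.arctan2(d[1],d[0])))
E
```

```text
-7.834436 -7.8240075 0.06589266 0.0006915263147320359 0.0005389140829306675
0.6804955089094317 0.4752866682713648 0.20520884063806688 [0.475  0.475  0.475  0.4753 0.4753 0.4753 0.4753 0.4753 0.4755 0.4755]
origin [ 0.53541074 -0.19876256]
origin [ 0.53619452 -0.19887033]
ang -7.8292227
```

```bash
python3 - <<'E'
from h import *
s=load('w2'); a=np.radians(-7.83); d=np.array([np.cos(a),np.sin(a)]);n=np.array([-d[1],d[0]]);o=np.array([.5358,-.1988])
P=[]
for x in (-45,45):
    for y in (-20,-9,9,20):
        for dx in(-6,6): P.append([*(o+d*(x+dx)/1000+n*y/1000),.077 if abs(y)>10 else .068])
for x in (90,123):
    for y in (-17,17): P.append([*(o+d*x/1000+n*y/1000),.078])
k=5
im=cv2.resize(s['pixels'][105:335,265:375],None,fx=k,fy=k,interpolation=cv2.INTER_CUBIC)
for u in proj(s,np.array(P)): cv2.circle(im,tuple(((u-[265,105]+.5)*k).astype(int)),3,(0,0,255),-1)
im=np.hstack([im[:600],im[600-0:1150] if False else np.vstack([im[550:],])])if False else im
a1=im[:590];b1=im[560:1150]
cv2.imwrite('pics/c4.png',cv2.resize(np.hstack([a1,b1]),(800,429)))
E
```

```text
(no output)
```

View pics/c4.png

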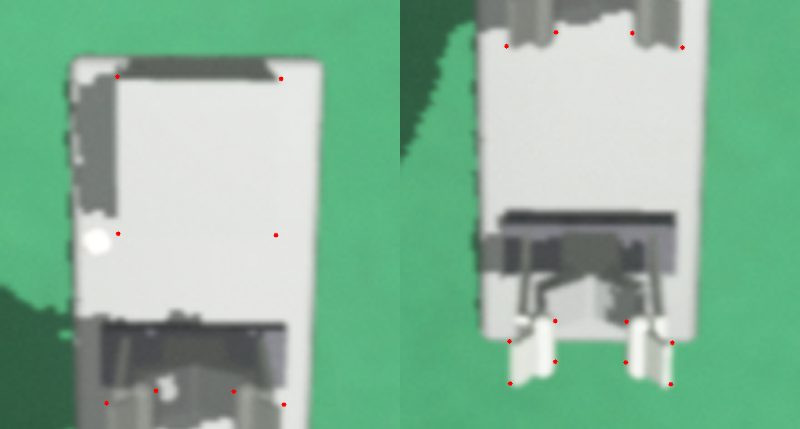

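The projected lips and socket roof line up with the image to about 1 mm, so the dock pose is good. Next is the handpiece.

Request:
servo_tool([
  {"travel":[-9.1,-40.8,1.1],"yaw":0,"hand":0},
  {"travel":[-9.1,-40.8,1.1],"yaw":0,"hand":0},
  {"travel":[-9.1,-40.8,1.1],"yaw":0,"hand":0},
  {"travel":[-9.1,-40.8,1.1],"yaw":0,"hand":0},
  {"travel":[-9.1,-40.8,1.1],"yaw":0,"hand":0},
  {"travel":[-9.1,-40.8,1.1],"yaw":0,"hand":0},
  {"travel":[-9.1,-40.8,1.1],"yaw":0,"hand":0},
  {"travel":[-9.1,-40.8,1.1],"yaw":0,"hand":0},
  {"travel":[-9.1,-40.8,1.1],"yaw":0,"hand":0},
  {"travel":[0,0,0],"yaw":8.2,"hand":0},
  {"travel":[0,0,0],"yaw":8.1,"hand":0},
  {"travel":[0,0,0],"yaw":0,"hand":0},
  {"travel":[0,0,0],"yaw":0,"hand":0},
  {"travel":[0,0,0],"yaw":0,"hand":0},
])

```text
t: 3.55
tcp_pos: [0.5724, 0.1689, 0.2005]
tool_rot: [0.979, -0.205, 0.0, -0.0]
force: [-0.4, 0.6, 0.2]
finger_gap: 1.003
```

```bash
python3 - <<'E'
from h import *
s=snap('wrist','w3')
st=manip.sense(); print({k:np.round(v,4).tolist() for k,v in st.items() if k in('t','q','tcp_pos','tool_rot')})
E
```

```text
{'t': 3.6, 'q': [0.0998, 0.5257, 1.5374, 0.0, 1.0786, 2.0837], 'tcp_pos': [0.5723, 0.1689, 0.2004], 'tool_rot': [0.9787, -0.2051, 0.0, -0.0]}
```

View pics/w3.png

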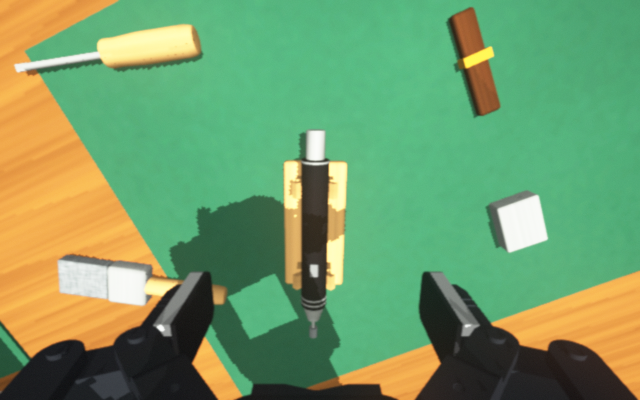

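```bash
python3 - <<'E'
from h import *
s=load('w3'); im=s['pixels']; v=im.max(2)
L=[];Rr=[]
for r in range(170,262):
    row=np.where(v[r,296:334]<75)[0]
    if len(row)<15: continue
    L.append((296+row[0]-.5,r));Rr.append((296+row[-1]+.5,r))
def fit(P):
    P=back(s,P,0.045)[:,:2]
    vx,vy,x0,y0=cv2.fitLine(P.astype(np.float32),cv2.DIST_HUBER,0,1e-5,1e-5).ravel()
    if vx<0: vx,vy=-vx,-vy
    return np.array([vx,vy]),np.array([x0,y0])
dl,pl=fit(L);dr,pr=fit(Rr)
d=(dl+dr);d/=np.linalg.norm(d);n=np.array([-d[1],d[0]])
print('angs',[np.degrees(np.arctan2(q[1],q[0])) for q in(dl,dr,d)],'w',(pl-pr)@n)
yc=(pl@n+pr@n)/2
m=d*(.531*d[0]+.1885*d[1])+n*yc
def pt(x,y,z): return [*(m+d*x/1000+n*y/1000),.045+z/1000]
k=5
cr=cv2.resize(im[120:345,280:355],None,fx=k,fy=k,interpolation=cv2.INTER_CUBIC)
for x,y,z in [(94,0,8),(94,8,0),(94,-8,0),(70,12,0),(70,-12,0),(70,0,12),(-70,0,12),(-70,12,0),(-70,-12,0),(-106,0,0),(0,0,12)]:
    u=proj(s,[pt(x,y,z)])[0]; cv2.circle(cr,tuple(((u-[280,120]+.5)*k).astype(int)),3,(0,0,255),-1)
cv2.imwrite('pics/c5.png',np.hstack([cr[:560],cr[565:]]))
print('mid',m)
E
```

```text
angs [np.float32(-24.392), np.float32(-24.347593), np.float32(-24.369797)] w 0.021950833
mid [0.5306451  0.18771642]
```

View pics/c5.png

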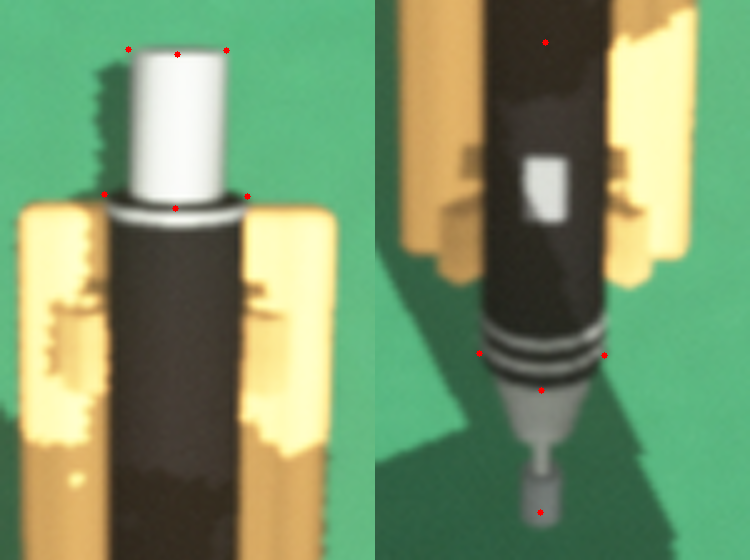

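The tail end projects at crop (177,53), and the barrel ends and nose agree to under 1 mm. The handpiece mid is (0.5306, 0.1877) at -24.37°.

Request:
servo_tool([
  {"travel":[0,0,0],"yaw":0.7,"hand":0},
  {"travel":[-22.9,0,15],"yaw":0,"hand":0},
  {"travel":[-22.8,0,25],"yaw":0,"hand":0},
  {"travel":[0,0,30],"yaw":0,"hand":0},
  {"travel":[0,0,30],"yaw":0,"hand":0},
  {"travel":[0,0,25],"yaw":0,"hand":0},
  {"travel":[0,0,20],"yaw":0,"hand":0},
  {"travel":[0,0,15],"yaw":0,"hand":0},
  {"travel":[0,0,10],"yaw":0,"hand":0},
  {"travel":[0,0,6],"yaw":0,"hand":0},
  {"travel":[0,0,0],"yaw":0,"hand":0},
  {"travel":[0,0,0],"yaw":0,"hand":0},
  {"travel":[0,0,0],"yaw":0,"hand":0},
])

```text
t: 4.9
tcp_pos: [0.5313, 0.1884, 0.0252]
tool_rot: [0.977, -0.212, 0.001, -0.0]
force: [0.3, -0.1, 0.3]
finger_gap: 0.996
```

```bash
python3 - <<'E'
from h import *
s=snap('wrist','w4');snap('side','s4')
st=manip.sense(); print({k:np.round(v,4).tolist() for k,v in st.items() if k in('t','q','tcp_pos','tool_rot','force')})
E
```

```text
{'t': 5.0, 'q': [0.1425, 0.7565, 1.7292, -0.0, 0.6545, 2.1396], 'tcp_pos': [0.5311, 0.1883, 0.0251], 'tool_rot': [0.9774, -0.2116, 0.0007, -0.0002], 'force': [-0.17, 0.2665, -0.8275]}
```

View pics/w4.png

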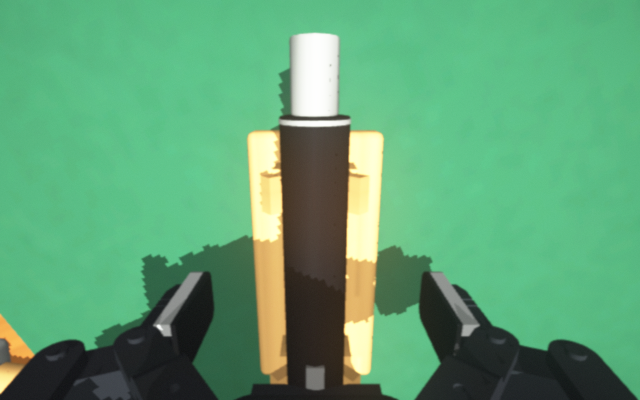

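The barrel is centred between the pads (columns 281–350, centre about 316). Closing.

Request:
servo_tool([
  {"travel":[0,0,0],"yaw":0,"hand":0.5},
  {"travel":[0,0,0],"yaw":0,"hand":0.65},
  {"travel":[0,0,0],"yaw":0,"hand":0.8},
  {"travel":[0,0,0],"yaw":0,"hand":1},
  {"travel":[0,0,0],"yaw":0,"hand":1},
  {"travel":[0,0,0],"yaw":0,"hand":1},
  {"travel":[0,0,0],"yaw":0,"hand":1},
  {"travel":[0,0,0],"yaw":0,"hand":1},
  {"travel":[0,0,0],"yaw":0,"hand":1},
  {"travel":[0,0,0],"yaw":0,"hand":1},
], newtons=70)

```text
t: 6.0
tcp_pos: [0.5312, 0.1889, 0.0247]
tool_rot: [0.977, -0.212, 0.001, -0.001]
force: [0.1, 5.2, 3.0]
finger_gap: 0.259
```

```bash
python3 - <<'E'
from h import *
s=snap('wrist','w5')
st=manip.sense(); print({k:np.round(v,4).tolist() for k,v in st.items() if k in('t','q','tcp_pos','tool_rot','force','finger_gap')})
E
```

```text
{'t': 6.05, 'q': [0.1431, 0.7572, 1.7289, 0.0012, 0.6539, 2.1397], 'tcp_pos': [0.5312, 0.1889, 0.0248], 'tool_rot': [0.9773, -0.2118, 0.0006, -0.0006], 'force': [0.3174, 5.0677, 3.8534], 'finger_gap': 0.2576}
```

View pics/w5.png

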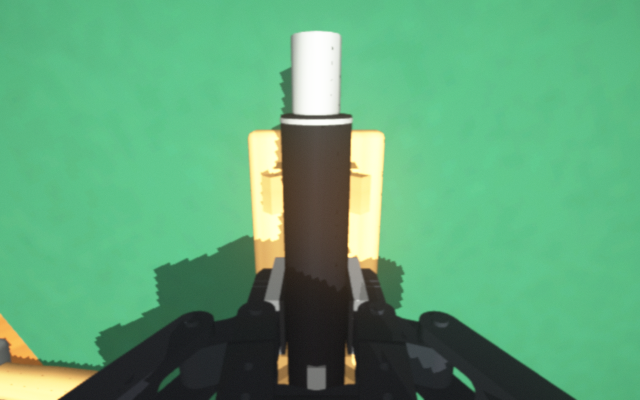

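Both pads sit on the barrel. Next I lift, turn and carry it over the dock.

Request:
servo_tool([
  {"travel":[0,0,-5],"yaw":0,"hand":1},
  {"travel":[0,0,-15],"yaw":0,"hand":1},
  {"travel":[0,0,-25],"yaw":0,"hand":1},
  {"travel":[0,0,-30],"yaw":0,"hand":1},
  {"travel":[0,0,-30],"yaw":0,"hand":1},
  {"travel":[0,0,-20],"yaw":0,"hand":1},
  {"travel":[0,0,0],"yaw":-5.6,"hand":1},
  {"travel":[0,0,0],"yaw":-5.5,"hand":1},
  {"travel":[0,0,0],"yaw":-5.5,"hand":1},
  {"travel":[4.3,34.9,0],"yaw":0,"hand":1},
  {"travel":[4.3,34.9,0],"yaw":0,"hand":1},
  {"travel":[4.3,34.9,0],"yaw":0,"hand":1},
  {"travel":[4.3,34.9,0],"yaw":0,"hand":1},
  {"travel":[4.3,34.9,0],"yaw":0,"hand":1},
  {"travel":[4.3,34.9,0],"yaw":0,"hand":1},
  {"travel":[4.3,34.9,0],"yaw":0,"hand":1},
  {"travel":[4.3,34.9,0],"yaw":0,"hand":1},
  {"travel":[4.3,34.9,0],"yaw":0,"hand":1},
  {"travel":[4.3,34.9,0],"yaw":0,"hand":1},
  {"travel":[4.3,34.4,0],"yaw":0,"hand":1},
])

```text
t: 8.05
tcp_pos: [0.5234, -0.1995, 0.1487]
tool_rot: [0.998, -0.068, -0.002, -0.0]
force: [1.3, -0.4, -1.8]
finger_gap: 0.258
```

Request:
servo_tool([
  {"travel":[0,0,0],"yaw":0,"hand":1},
  {"travel":[0,0,0],"yaw":0,"hand":1},
  {"travel":[0,0,0],"yaw":0,"hand":1},
])

```text
t: 8.35
tcp_pos: [0.5239, -0.197, 0.1488]
tool_rot: [0.998, -0.068, -0.001, -0.001]
force: [0.3, 0.1, -2.6]
finger_gap: 0.258
```

```bash
python3 - <<'E'
from h import *
s=snap('wrist','w6');snap('side','s6')
st=manip.sense(); print({k:np.round(v,4).tolist() for k,v in st.items() if k in('t','q','tcp_pos','tool_rot','force','ft_torque','finger_gap')})
crop(load('s6'),'s6c',200,60,400,220,4)
E
```

```text
{'t': 8.45, 'q': [-0.5581, 0.5522, 1.6734, -0.0002, 0.918, 1.1481], 'tcp_pos': [0.5245, -0.1966, 0.1491], 'tool_rot': [0.9977, -0.0676, -0.0009, -0.0004], 'force': [-0.4214, -0.603, -1.4573], 'ft_torque': [0.0601, -0.0065, -0.0455], 'finger_gap': 0.2579}
```

View pics/w6.png

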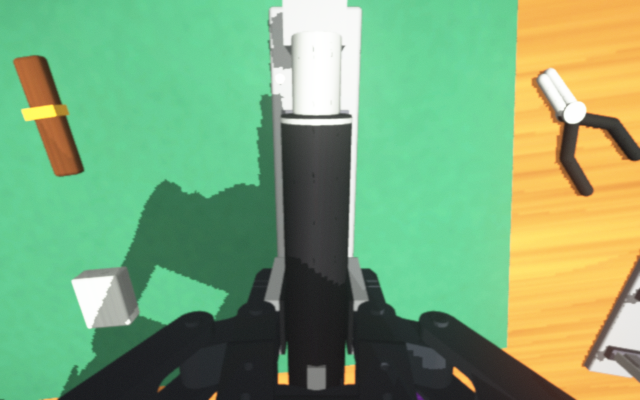

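View pics/s6c.png

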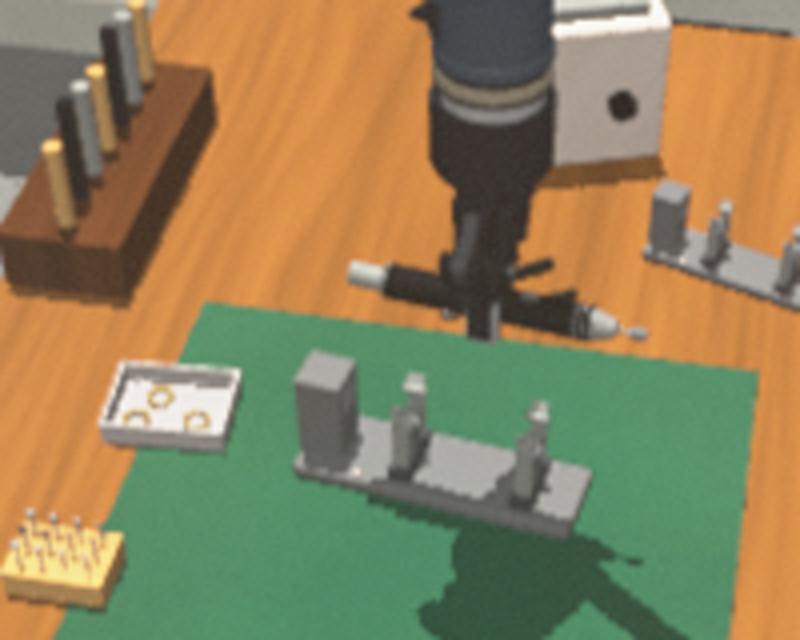

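```bash
python3 - <<'E'
from h import *
from scipy.optimize import least_squares
z=np.load('hand.npz');Rc,ct=z['Rc'],z['ct']
for nm in ['w5','w6']:
    s=load(nm); im=s['pixels'].astype(float); v=im.max(2)
    o=[]
    for r in (130,160,190,220,250):
        row=v[r,255:380]; idx=np.where(row<90)[0]
        # subpixel crossing near 284 and 351
        def cross(a,b,step):
            for c in range(a,b,step):
                if v[r,c+step]<80<=v[r,c]: return c+step*(v[r,c]-80)/(v[r,c]-v[r,c+step])
        o.append((r,cross(272,300,1),cross(362,330,-1)))
    g=im[20:130,316,:].max(1); print(nm,o, 'col316 dark->',[20+i for i in np.where(np.abs(np.diff(g))>25)[0]])
    gg=im[20:60,310:322,1].mean(1).round(); print(gg[:25])
E
```

```text
w5 [(130, np.float64(281.2105263157895), np.float64(349.5)), (160, np.float64(282.80555555555554), None), (190, np.float64(283.97058823529414), None), (220, np.float64(284.7878787878788), None), (250, np.float64(285.2), np.float64(346.1290322580645))] col316 dark-> [np.int64(30), np.int64(114), np.int64(115), np.int64(118), np.int64(119), np.int64(124), np.int64(125)]
[195. 196. 196. 196. 196. 196. 196. 196. 197. 197. 209. 237. 251. 253.
 253. 253. 254. 254. 254. 254. 254. 254. 254. 254. 254.]
w6 [(130, np.float64(281.16), np.float64(349.73333333333335)), (160, np.float64(281.68888888888887), np.float64(349.258064516129)), (190, np.float64(282.5777777777778), np.float64(348.3220338983051)), (220, np.float64(283.4375), np.float64(347.5)), (250, np.float64(284.3958333333333), np.float64(346.60377358490564))] col316 dark-> [np.int64(114), np.int64(115), np.int64(117), np.int64(118), np.int64(124), np.int64(125)]
[249. 249. 249. 249. 249. 249. 249. 249. 249. 249. 250. 251. 253. 254.
 255. 255. 255. 255. 255. 255. 255. 255. 255. 255. 255.]
```

```bash
python3 - <<'E'
from h import *
a=load('w5')['pixels'][15:135,270:365];b=load('w6')['pixels'][15:135,270:365]
cv2.imwrite('pics/c6.png',cv2.resize(np.hstack([a,b]),None,fx=4,fy=4,interpolation=cv2.INTER_CUBIC))
E
```

```text
(no output)
```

View pics/c6.png

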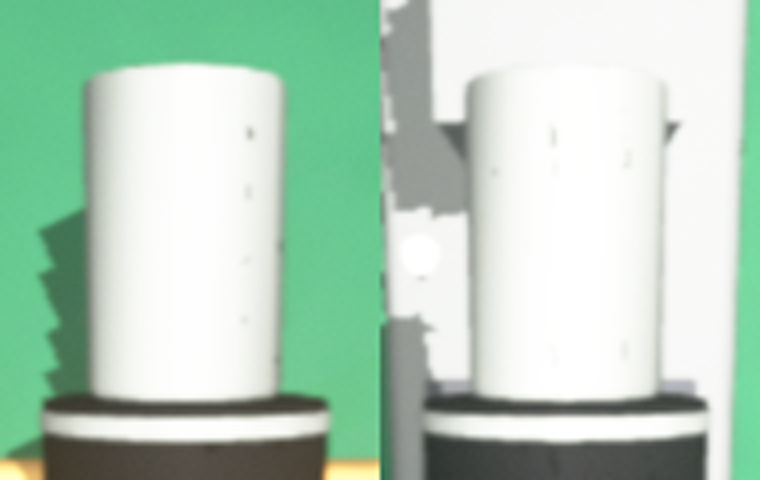

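The left/right tail views match to within a pixel, so the handpiece did not shift and stays level. Descending to just above the lips.

Request:
servo_tool([
  {"travel":[0.5,0,20],"yaw":0,"hand":1},
  {"travel":[0.5,0,25],"yaw":0,"hand":1},
  {"travel":[0,0,20],"yaw":0,"hand":1},
  {"travel":[0,0,12],"yaw":0,"hand":1},
  {"travel":[0,0,6],"yaw":0,"hand":1},
  {"travel":[0,0,3],"yaw":0,"hand":1},
  {"travel":[0,0,0],"yaw":0,"hand":1},
  {"travel":[0,0,0],"yaw":0,"hand":1},
  {"travel":[0,0,0],"yaw":0,"hand":1},
  {"travel":[0,0,0],"yaw":0,"hand":1},
])

```text
t: 9.45
tcp_pos: [0.5265, -0.1984, 0.064]
tool_rot: [0.998, -0.068, 0.001, 0.0]
force: [-0.3, 0.2, -1.8]
finger_gap: 0.259
```

```bash
cat >> h.py <<'E'
def rep():
    st=manip.sense(); p=np.array(st['tcp_pos']); a=np.radians(-7.83); d=np.array([np.cos(a),np.sin(a)]);n=np.array([-d[1],d[0]])
    r=p[:2]-[.5358,-.1988]; q=st['tool_rot']; F=np.array(st['force'])
    print('t',round(st['t'],2),'dock x %.2f y %.2f axis-z-rel-seat %.2f mm'%(1e3*r@d,1e3*r@n,1e3*(p[2]+.0202-.06)),'ang %.2f'%(2*np.degrees(np.arctan2(q[1],q[0]))+7.83),'q',np.round(q,4),'F dock',np.round([F[:2]@d,F[:2]@n,F[2]],2),'T',np.round(st['ft_torque'],2),'gap',round(st['finger_gap'],3))
E
python3 - <<'E'
from h import *
s=snap('wrist','w7');s=snap('side','s7');rep()
crop(s,'s7c',250,100,370,200,6)
E
```

```text
t 9.55 dock x -9.39 y -0.78 axis-z-rel-seat 24.00 mm ang -0.01 q [ 9.977e-01 -6.830e-02  3.000e-04  2.000e-04] F dock [ 0.68  0.73 -2.38] T [0.08 0.03 0.03] gap 0.259
```

View pics/w7.png

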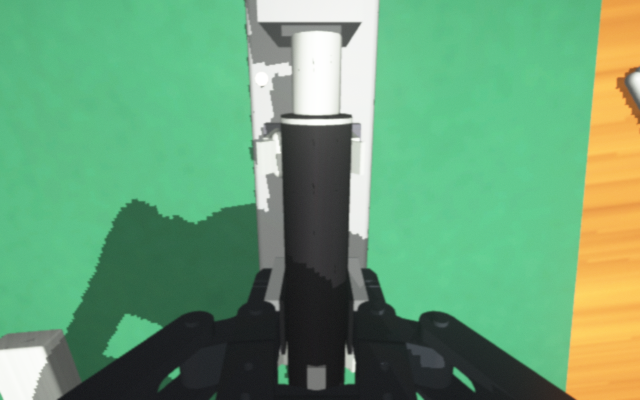

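View pics/s7c.png

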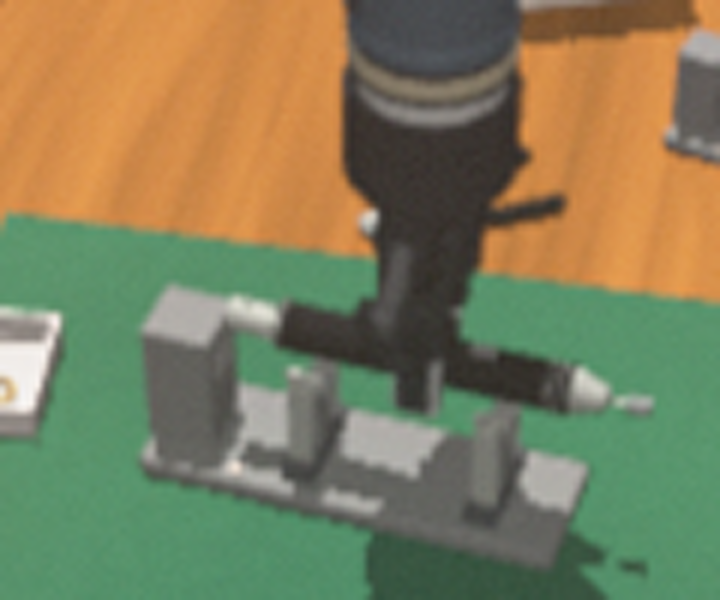

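```bash
python3 - <<'E'
from h import *
rep()
s=load('w7'); a=np.radians(-7.83); d=np.array([np.cos(a),np.sin(a)]);n=np.array([-d[1],d[0]]);o=np.array([.5358,-.1988])
P=[]
for y in (-20,-9,9,20):
    for dx in(-6,6): P.append([*(o+d*(45+dx)/1000+n*y/1000),.077 if abs(y)>10 else .068])
for x in (90,123):
    for y in (-17,17): P.append([*(o+d*x/1000+n*y/1000),.078])
for x in (0,20,60,110):
    for y in (-33,33): P.append([*(o+d*x/1000+n*y/1000),.012])
k=4
im=cv2.resize(s['pixels'][0:150,230:390],None,fx=k,fy=k,interpolation=cv2.INTER_CUBIC)
for u in proj(s,np.array(P)): cv2.circle(im,tuple(((u-[230,0]+.5)*k).astype(int)),3,(0,0,255),-1)
cv2.imwrite('pics/c7.png',im)
E
```

```text
t 9.55 dock x -9.39 y -0.78 axis-z-rel-seat 24.00 mm ang -0.01 q [ 9.977e-01 -6.830e-02  3.000e-04  2.000e-04] F dock [ 0.68  0.73 -2.38] T [0.08 0.03 0.03] gap 0.259
```

View pics/c7.png

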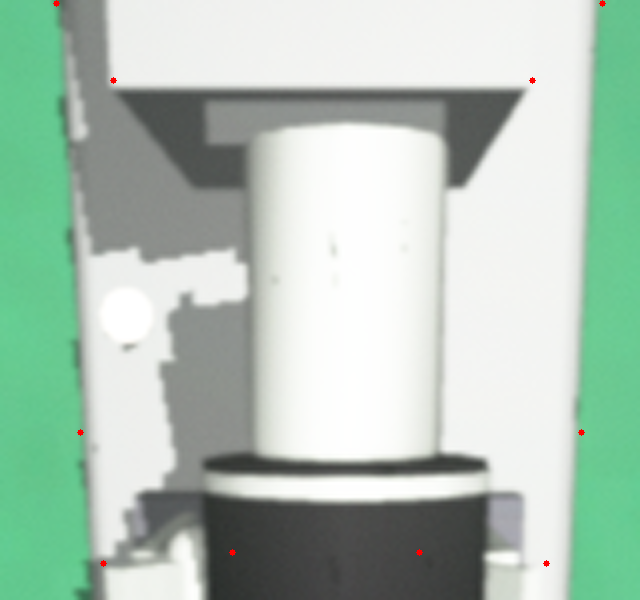

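The dock sits about 2 mm to the left of the handpiece axis: the mouth centre is at crop column 320 and the barrel at 346. The handpiece grasp showed the same camera bias, so I'll shift 2 mm and look again.

Request:
servo_tool([
  {"travel":[-0.5,-1,0],"yaw":0,"hand":1},
  {"travel":[0,-1,0],"yaw":0,"hand":1},
  {"travel":[0,0,0],"yaw":0,"hand":1},
  {"travel":[0,0,0],"yaw":0,"hand":1},
  {"travel":[0,0,0],"yaw":0,"hand":1},
  {"travel":[0,0,0],"yaw":0,"hand":1},
  {"travel":[0,0,0],"yaw":0,"hand":1},
  {"travel":[0,0,0],"yaw":0,"hand":1},
  {"travel":[0,0,0],"yaw":0,"hand":1},
  {"travel":[0,0,0],"yaw":0,"hand":1},
])

```text
t: 10.55
tcp_pos: [0.526, -0.1961, 0.0634]
tool_rot: [0.998, -0.068, 0.0, 0.0]
force: [-0.4, -0.3, -1.5]
finger_gap: 0.26
```

```bash
python3 - <<'E'
from h import *
rep();s=snap('wrist','w8');rep()
crop(s,'w8c',230,0,390,150,4.5)
E
```

```text
t 10.55 dock x -10.08 y 1.31 axis-z-rel-seat 23.61 mm ang -0.00 q [ 0.9977 -0.0683  0.      0.    ] F dock [-0.3  -0.37 -1.5 ] T [ 0.03 -0.01  0.  ] gap 0.26
t 10.6 dock x -10.07 y 1.31 axis-z-rel-seat 23.62 mm ang -0.01 q [ 0.9977 -0.0683  0.      0.    ] F dock [-0.52  0.48 -2.24] T [-0.06 -0.01 -0.02] gap 0.257
```

View pics/w8c.png

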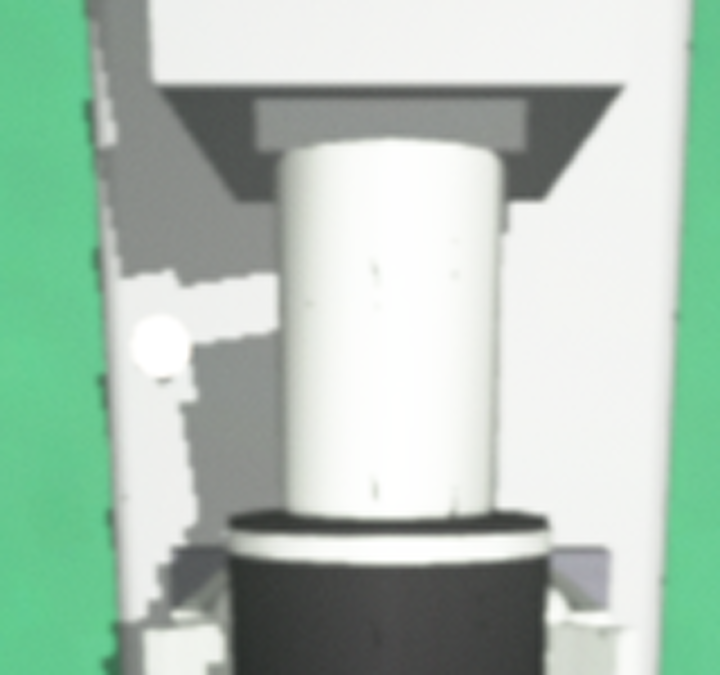

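Now it is centred: bore 254–528, tail 278–502 and lips 147–625 all share a centre of about 389. Pressing down in stages.

Request:
servo_tool([
  {"travel":[0,0,3],"yaw":0,"hand":1},
  {"travel":[0,0,3],"yaw":0,"hand":1},
  {"travel":[0,0,1.5],"yaw":0,"hand":1},
  {"travel":[0,0,1.5],"yaw":0,"hand":1},
  {"travel":[0,0,1.5],"yaw":0,"hand":1},
  {"travel":[0,0,1.5],"yaw":0,"hand":1},
  {"travel":[0,0,0],"yaw":0,"hand":1},
  {"travel":[0,0,0],"yaw":0,"hand":1},
])

```text
t: 11.4
tcp_pos: [0.527, -0.1966, 0.0527]
tool_rot: [0.998, -0.068, 0.001, 0.001]
force: [-1.1, 0.5, 6.3]
finger_gap: 0.256
```

```bash
python3 -c "
from h import *
rep()"
```

```text
t 11.4 dock x -9.05 y 1.01 axis-z-rel-seat 12.91 mm ang -0.01 q [ 9.977e-01 -6.830e-02  1.300e-03  6.000e-04] F dock [-1.16  0.31  6.29] T [ 0.04 -0.    0.  ] gap 0.256
```

Request:
servo_tool([
  {"travel":[-0.3,0,1],"yaw":0,"hand":1},
  {"travel":[-0.2,0,1],"yaw":0,"hand":1},
  {"travel":[0,0,1],"yaw":0,"hand":1},
  {"travel":[0,0,1],"yaw":0,"hand":1},
  {"travel":[0,0,1],"yaw":0,"hand":1},
  {"travel":[0,0,0],"yaw":0,"hand":1},
  {"travel":[0,0,0],"yaw":0,"hand":1},
])

```text
t: 12.1
tcp_pos: [0.5272, -0.1967, 0.0478]
tool_rot: [0.998, -0.068, 0.002, 0.001]
force: [1.0, 0.6, 5.7]
finger_gap: 0.261
```

```bash
python3 -c "
from h import *
rep()"
```

```text
t 12.1 dock x -8.78 y 0.92 axis-z-rel-seat 8.00 mm ang -0.01 q [ 9.977e-01 -6.840e-02  2.100e-03  8.000e-04] F dock [0.88 0.77 5.66] T [ 0.08 -0.19  0.05] gap 0.261
```

Request:
servo_tool([
  {"travel":[-0.5,0,1],"yaw":0,"hand":1},
  {"travel":[-0.3,0,1],"yaw":0,"hand":1},
  {"travel":[0,0,1],"yaw":0,"hand":1},
  {"travel":[0,0,1],"yaw":0,"hand":1},
  {"travel":[0,0,0],"yaw":0,"hand":1},
  {"travel":[0,0,0],"yaw":0,"hand":1},
])

```text
t: 12.7
tcp_pos: [0.5246, -0.196, 0.0418]
tool_rot: [0.998, -0.068, -0.0, -0.0]
force: [2.7, -1.1, -3.0]
finger_gap: 0.259
```

```bash
python3 -c "
from h import *
rep()"
```

```text
t 12.7 dock x -11.47 y 1.26 axis-z-rel-seat 2.04 mm ang -0.01 q [ 9.977e-01 -6.840e-02 -2.000e-04 -1.000e-04] F dock [ 2.82 -0.73 -2.98] T [-0.08 -0.31 -0.01] gap 0.259
```

It has snapped through (the force reversed). Pressing on gently until it bears on the seats.

Request:
servo_tool([
  {"travel":[0,0,0.7],"yaw":0,"hand":1},
  {"travel":[0,0,0.7],"yaw":0,"hand":1},
  {"travel":[0,0,0.6],"yaw":0,"hand":1},
  {"travel":[0,0,0],"yaw":0,"hand":1},
  {"travel":[0,0,0],"yaw":0,"hand":1},
  {"travel":[0,0,0],"yaw":0,"hand":1},
])

```text
t: 13.3
tcp_pos: [0.524, -0.1957, 0.04]
tool_rot: [0.998, -0.068, -0.001, -0.0]
force: [-1.4, -1.4, -4.6]
finger_gap: 0.26
```

```bash
python3 -c "
from h import *
rep()"
```

```text
t 13.3 dock x -12.14 y 1.50 axis-z-rel-seat 0.24 mm ang 0.00 q [ 9.977e-01 -6.830e-02 -8.000e-04 -3.000e-04] F dock [-1.22 -1.6  -4.61] T [-0.21  0.15  0.  ] gap 0.26
```

Request:
servo_tool([
  {"travel":[0,0,0.5],"yaw":0,"hand":1},
  {"travel":[0,0,0.5],"yaw":0,"hand":1},
  {"travel":[0,0,0],"yaw":0,"hand":1},
  {"travel":[0,0,0],"yaw":0,"hand":1},
  {"travel":[0,0,0],"yaw":0,"hand":1},
])

```text
t: 13.8
tcp_pos: [0.5245, -0.1959, 0.0395]
tool_rot: [0.998, -0.068, -0.0, -0.0]
force: [-2.8, -1.9, -0.0]
finger_gap: 0.257
```

```bash
python3 -c "
from h import *
rep(); s=snap('wrist','w9'); rep(); crop(s,'w9c',230,0,390,150,4.5)"
```

```text
t 13.8 dock x -11.63 y 1.34 axis-z-rel-seat -0.28 mm ang 0.00 q [ 9.977e-01 -6.830e-02 -2.000e-04 -0.000e+00] F dock [-2.54 -2.23 -0.05] T [-0.2   0.4  -0.04] gap 0.257
t 13.85 dock x -11.61 y 1.37 axis-z-rel-seat -0.28 mm ang 0.00 q [ 9.977e-01 -6.820e-02 -2.000e-04 -0.000e+00] F dock [-2.7  -0.59 -0.59] T [-0.19  0.32  0.01] gap 0.257
```

View pics/w9c.png

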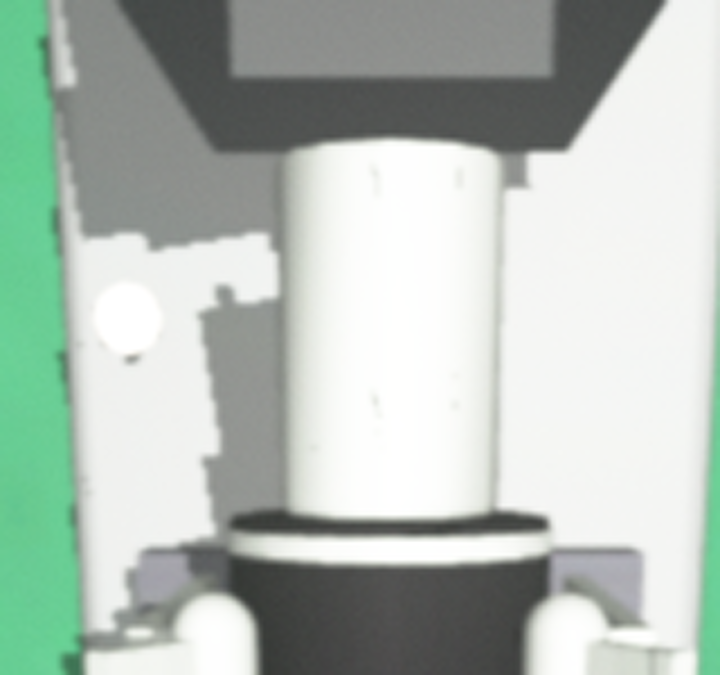

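The lips are closed over the barrel at crop (215,610) and (565,610), with the tail just short of the mouth. One more small press to be sure it is seated.

Request:
servo_tool([
  {"travel":[0,0,0.4],"yaw":0,"hand":1},
  {"travel":[0,0,0.4],"yaw":0,"hand":1},
  {"travel":[0,0,0],"yaw":0,"hand":1},
  {"travel":[0,0,0],"yaw":0,"hand":1},
  {"travel":[0,0,0],"yaw":0,"hand":1},
])

```text
t: 14.35
tcp_pos: [0.5247, -0.196, 0.0389]
tool_rot: [0.998, -0.068, 0.0, 0.0]
force: [-3.0, -0.8, 4.4]
finger_gap: 0.259
```

```bash
python3 -c "
from h import *
rep()"
```

```text
t 14.35 dock x -11.33 y 1.30 axis-z-rel-seat -0.91 mm ang -0.00 q [ 9.977e-01 -6.830e-02  1.000e-04  1.000e-04] F dock [-2.84 -1.15  4.45] T [-0.11  0.45  0.04] gap 0.259
```

Seated. I ease off 0.6 mm, then slide toward the socket.

Request:
servo_tool([
  {"travel":[0,0,-0.6],"yaw":0,"hand":1},
  {"travel":[1,0,0],"yaw":0,"hand":1},
  {"travel":[1.5,0,0],"yaw":0,"hand":1},
  {"travel":[1.5,0,0],"yaw":0,"hand":1},
  {"travel":[1.5,0,0],"yaw":0,"hand":1},
  {"travel":[1.5,0,0],"yaw":0,"hand":1},
  {"travel":[1.5,0,0],"yaw":0,"hand":1},
  {"travel":[1.5,0,0],"yaw":0,"hand":1},
  {"travel":[1.5,0,0],"yaw":0,"hand":1},
  {"travel":[1.5,0,0],"yaw":0,"hand":1},
  {"travel":[1,0,0],"yaw":0,"hand":1},
  {"travel":[0,0,0],"yaw":0,"hand":1},
  {"travel":[0,0,0],"yaw":0,"hand":1},
  {"travel":[0,0,0],"yaw":0,"hand":1},
])

```text
t: 15.75
tcp_pos: [0.5389, -0.198, 0.0393]
tool_rot: [0.998, -0.068, 0.0, 0.0]
force: [-2.1, -2.2, 0.9]
finger_gap: 0.257
```

```bash
python3 -c "
from h import *
rep()"
```

```text
t 15.75 dock x 3.00 y 1.27 axis-z-rel-seat -0.54 mm ang -0.01 q [ 9.977e-01 -6.840e-02  4.000e-04  1.000e-04] F dock [-1.83 -2.43  0.93] T [-0.26  0.28  0.06] gap 0.257
```

Request:
servo_tool([
  {"travel":[1,0,0],"yaw":0,"hand":1},
  {"travel":[1,0,0],"yaw":0,"hand":1},
  {"travel":[1,0,0],"yaw":0,"hand":1},
  {"travel":[1,0,0],"yaw":0,"hand":1},
  {"travel":[0,0,0],"yaw":0,"hand":1},
  {"travel":[0,0,0],"yaw":0,"hand":1},
])

```text
t: 16.35
tcp_pos: [0.5427, -0.1984, 0.0392]
tool_rot: [0.998, -0.068, 0.0, 0.0]
force: [-3.3, -2.2, 1.2]
finger_gap: 0.26
```

Request:
servo_tool([
  {"travel":[0.7,0,0],"yaw":0,"hand":1},
  {"travel":[0.7,0,0],"yaw":0,"hand":1},
  {"travel":[0.6,0,0],"yaw":0,"hand":1},
  {"travel":[0,0,0],"yaw":0,"hand":1},
  {"travel":[0,0,0],"yaw":0,"hand":1},
])

```text
t: 16.85
tcp_pos: [0.5445, -0.1986, 0.0392]
tool_rot: [0.998, -0.068, -0.0, -0.0]
force: [-3.6, -2.3, 1.9]
finger_gap: 0.255
```

```bash
python3 -c "
from h import *
rep()"
```

```text
t 16.85 dock x 8.56 y 1.36 axis-z-rel-seat -0.60 mm ang 0.00 q [ 9.977e-01 -6.830e-02 -1.000e-04 -0.000e+00] F dock [-3.2  -2.77  1.86] T [-0.35  0.52  0.03] gap 0.255
```

Request:
servo_tool([
  {"travel":[0.7,0.2,0],"yaw":0,"hand":1},
  {"travel":[0.6,0.2,0],"yaw":0,"hand":1},
  {"travel":[0,0,0],"yaw":0,"hand":1},
  {"travel":[0,0,0],"yaw":0,"hand":1},
])

```text
t: 17.25
tcp_pos: [0.5454, -0.1988, 0.0391]
tool_rot: [0.998, -0.068, -0.0, -0.0]
force: [-4.5, -1.0, 1.8]
finger_gap: 0.257
```

Request:
servo_tool([
  {"travel":[0.7,0,0],"yaw":0,"hand":1},
  {"travel":[0.6,0,0],"yaw":0,"hand":1},
  {"travel":[0,0,0],"yaw":0,"hand":1},
  {"travel":[0,0,0],"yaw":0,"hand":1},
])

```text
t: 17.65
tcp_pos: [0.5467, -0.199, 0.0391]
tool_rot: [0.998, -0.068, -0.0, -0.0]
force: [-5.5, 0.0, 3.0]
finger_gap: 0.258
```

```bash
python3 -c "
from h import *
rep()"
```

```text
t 17.65 dock x 10.81 y 1.26 axis-z-rel-seat -0.68 mm ang 0.00 q [ 9.977e-01 -6.820e-02 -5.000e-04 -3.000e-04] F dock [-5.49 -0.74  2.99] T [-0.08  0.77  0.14] gap 0.258
```

The force is rising at about 0.8 N/mm, so the tail is on the pad. Continuing.

Request:
servo_tool([
  {"travel":[0.5,0,0],"yaw":0,"hand":1},
  {"travel":[0.5,0,0],"yaw":0,"hand":1},
  {"travel":[0,0,0],"yaw":0,"hand":1},
  {"travel":[0,0,0],"yaw":0,"hand":1},
])

```text
t: 18.05
tcp_pos: [0.5468, -0.199, 0.0391]
tool_rot: [0.998, -0.068, -0.001, -0.001]
force: [-6.4, -0.8, 3.5]
finger_gap: 0.26
```

```bash
python3 -c "
from h import *
rep()"
```

```text
t 18.05 dock x 10.89 y 1.26 axis-z-rel-seat -0.72 mm ang 0.00 q [ 9.977e-01 -6.820e-02 -1.400e-03 -5.000e-04] F dock [-6.18 -1.71  3.54] T [-0.09  1.05  0.08] gap 0.26
```

TCP stopped at dock x 10.9, so the pad is bottomed. Pushing on toward about 13 N.

Request:
servo_tool([
  {"travel":[0.5,0,0],"yaw":0,"hand":1},
  {"travel":[0.5,0,0],"yaw":0,"hand":1},
  {"travel":[0.5,0,0],"yaw":0,"hand":1},
  {"travel":[0,0,0],"yaw":0,"hand":1},
  {"travel":[0,0,0],"yaw":0,"hand":1},
])

```text
t: 18.55
tcp_pos: [0.5468, -0.199, 0.039]
tool_rot: [0.998, -0.068, -0.003, -0.001]
force: [-10.2, -1.2, 6.2]
finger_gap: 0.262
```

```bash
python3 -c "
from h import *
rep()"
```

```text
t 18.55 dock x 10.88 y 1.31 axis-z-rel-seat -0.80 mm ang 0.02 q [ 9.977e-01 -6.810e-02 -3.000e-03 -9.000e-04] F dock [-9.9  -2.61  6.22] T [-0.25  1.43  0.07] gap 0.262
```

Request:
servo_tool([
  {"travel":[0.5,0,-0.3],"yaw":0,"hand":1},
  {"travel":[0.5,0,-0.2],"yaw":0,"hand":1},
  {"travel":[0.3,0,0],"yaw":0,"hand":1},
  {"travel":[0,0,0],"yaw":0,"hand":1},
  {"travel":[0,0,0],"yaw":0,"hand":1},
  {"travel":[0,0,0],"yaw":0,"hand":1},
])

```text
t: 19.15
tcp_pos: [0.5467, -0.1989, 0.0391]
tool_rot: [0.998, -0.068, -0.004, -0.001]
force: [-11.6, -1.6, 4.5]
finger_gap: 0.262
```

```bash
python3 -c "
from h import *
rep(); crop(snap('side','s10'),'s10c',250,100,370,200,6);rep()"
```

```text
t 19.15 dock x 10.84 y 1.34 axis-z-rel-seat -0.74 mm ang 0.04 q [ 0.9977 -0.068  -0.0044 -0.0012] F dock [-11.31  -3.13   4.54] T [-0.39  1.71  0.01] gap 0.262
t 19.2 dock x 10.85 y 1.35 axis-z-rel-seat -0.73 mm ang 0.03 q [ 0.9977 -0.068  -0.0044 -0.0012] F dock [-12.42  -2.99   5.7 ] T [-0.4   1.76 -0.03] gap 0.262
```

View pics/s10c.png

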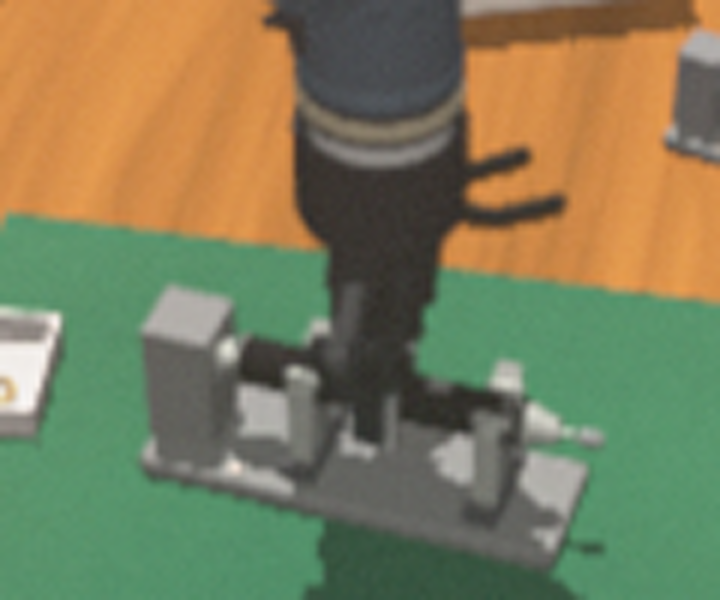

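Request:
servo_tool([
  {"travel":[0.5,0.2,0],"yaw":0,"hand":1},
  {"travel":[0.3,0.2,0],"yaw":0,"hand":1},
  {"travel":[0,0,0],"yaw":0,"hand":1},
  {"travel":[0,0,0],"yaw":0,"hand":1},
  {"travel":[0,0,0],"yaw":0,"hand":1},
])

```text
t: 19.7
tcp_pos: [0.5467, -0.1989, 0.039]
tool_rot: [0.998, -0.068, -0.005, -0.002]
force: [-13.2, -1.2, 6.4]
finger_gap: 0.261
```

```bash
python3 -c "
from h import *
rep()"
```

```text
t 19.7 dock x 10.82 y 1.38 axis-z-rel-seat -0.76 mm ang 0.04 q [ 0.9977 -0.068  -0.0052 -0.0016] F dock [-12.88  -2.98   6.44] T [-0.27  1.85  0.06] gap 0.261
```

13 N was held. Now I relax the push part way, so the pads don't kick it when they open.

Request:
servo_tool([
  {"travel":[-0.6,0,-0.2],"yaw":0,"hand":1},
  {"travel":[-0.6,0,-0.2],"yaw":0,"hand":1},
  {"travel":[-0.6,0.2,-0.2],"yaw":0,"hand":1},
  {"travel":[-0.6,0.2,0],"yaw":0,"hand":1},
  {"travel":[0,0,0],"yaw":0,"hand":1},
  {"travel":[0,0,0],"yaw":0,"hand":1},
])

```text
t: 20.3
tcp_pos: [0.5467, -0.199, 0.0393]
tool_rot: [0.998, -0.068, -0.003, -0.001]
force: [-7.3, 1.8, 0.4]
finger_gap: 0.256
```

```bash
python3 -c "
from h import *
rep()"
```

```text
t 20.3 dock x 10.87 y 1.27 axis-z-rel-seat -0.51 mm ang -0.01 q [ 0.9977 -0.0684 -0.0027 -0.0014] F dock [-7.49  0.77  0.38] T [0.09 1.06 0.04] gap 0.256
```

Request:
servo_tool([
  {"travel":[-0.5,0,-0.2],"yaw":0,"hand":1},
  {"travel":[-0.5,-0.1,-0.1],"yaw":0,"hand":1},
  {"travel":[0,0,0],"yaw":0,"hand":1},
  {"travel":[0,0,0],"yaw":0,"hand":1},
])

```text
t: 20.7
tcp_pos: [0.5468, -0.1991, 0.0396]
tool_rot: [0.998, -0.068, -0.002, -0.001]
force: [-5.4, 1.5, -3.6]
finger_gap: 0.259
```

```bash
python3 -c "
from h import *
rep()"
```

```text
t 20.7 dock x 10.91 y 1.24 axis-z-rel-seat -0.22 mm ang -0.01 q [ 0.9977 -0.0683 -0.0017 -0.0011] F dock [-5.51  0.77 -3.64] T [0.21 0.78 0.06] gap 0.259
```

Request:
servo_tool([
  {"travel":[0,0,0.2],"yaw":0,"hand":1},
  {"travel":[0,0,0],"yaw":0,"hand":1},
  {"travel":[0,0,0],"yaw":0,"hand":0.6},
  {"travel":[0,0,0],"yaw":0,"hand":0.4},
  {"travel":[0,0,0],"yaw":0,"hand":0.2},
  {"travel":[0,0,0],"yaw":0,"hand":0},
  {"travel":[0,0,0],"yaw":0,"hand":0},
  {"travel":[0,0,0],"yaw":0,"hand":0},
  {"travel":[0,0,0],"yaw":0,"hand":0},
  {"travel":[0,0,0],"yaw":0,"hand":0},
  {"travel":[0,0,0],"yaw":0,"hand":0},
], newtons=20)

```text
t: 21.8
tcp_pos: [0.5481, -0.2003, 0.0404]
tool_rot: [0.998, -0.068, 0.0, -0.0]
force: [-0.2, -0.1, -0.9]
finger_gap: 1.001
```

```bash
python3 -c "
from h import *
rep(); s=snap('wrist','w11');s=snap('side','s11'); crop(s,'s11c',250,100,370,200,6);rep()"
```

```text
t 21.8 dock x 12.41 y 0.24 axis-z-rel-seat 0.59 mm ang -0.01 q [ 0.9977 -0.0683  0.     -0.    ] F dock [-0.17 -0.13 -0.94] T [ 0.01 -0.04 -0.01] gap 1.001
t 21.9 dock x 12.44 y 0.22 axis-z-rel-seat 0.62 mm ang -0.00 q [ 0.9977 -0.0683  0.      0.    ] F dock [ 0.66  0.25 -1.01] T [ 0.    0.   -0.02] gap 0.998
```

View pics/w11.png

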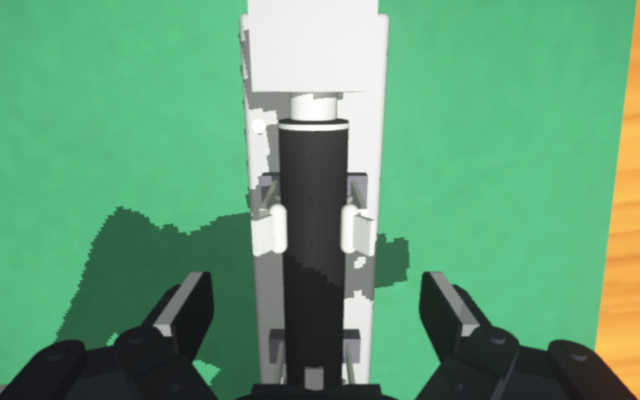

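View pics/s11c.png

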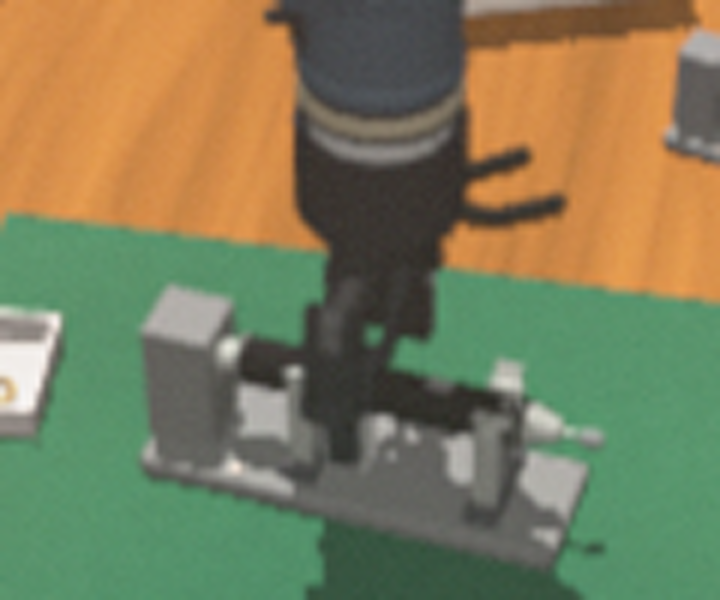

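Released, with the nose still at crop (602,437) as before. Retreating straight up.

Request:
servo_tool([
  {"travel":[0,0,-5],"yaw":0,"hand":0},
  {"travel":[0,0,-10],"yaw":0,"hand":0},
  {"travel":[0,0,-20],"yaw":0,"hand":0},
  {"travel":[0,0,-30],"yaw":0,"hand":0},
  {"travel":[0,0,-30],"yaw":0,"hand":0},
  {"travel":[0,0,-30],"yaw":0,"hand":0},
  {"travel":[0,0,-15],"yaw":0,"hand":0},
  {"travel":[0,0,0],"yaw":0,"hand":0},
  {"travel":[0,0,0],"yaw":0,"hand":0},
  {"travel":[0,0,0],"yaw":0,"hand":0},
  {"travel":[0,0,0],"yaw":0,"hand":0},
  {"travel":[0,0,0],"yaw":0,"hand":0},
])

```text
t: 23.1
tcp_pos: [0.5476, -0.2, 0.1793]
tool_rot: [0.998, -0.068, -0.001, -0.0]
force: [-0.1, 0.5, 0.3]
finger_gap: 1.0
```

```bash
python3 -c "
from h import *
rep(); s=snap('wrist','w12'); a=s['pixels'][60:360,200:440]; cv2.imwrite('pics/w12c.png',cv2.resize(a,None,fx=2,fy=2,interpolation=cv2.INTER_CUBIC)); snap('side','s12'); 
b=load('s12')['pixels'];o=load('s11')['pixels']; cv2.imwrite('pics/s12c.png',cv2.resize(np.hstack([o[140:200,265:365],b[140:200,265:365]]),None,fx=4,fy=4,interpolation=cv2.INTER_CUBIC))"
```

```text
t 23.1 dock x 11.90 y 0.43 axis-z-rel-seat 139.54 mm ang -0.01 q [ 9.977e-01 -6.830e-02 -1.000e-03 -5.000e-04] F dock [-0.16  0.45  0.31] T [0.05 0.03 0.02] gap 1.0
```

View pics/w12c.png

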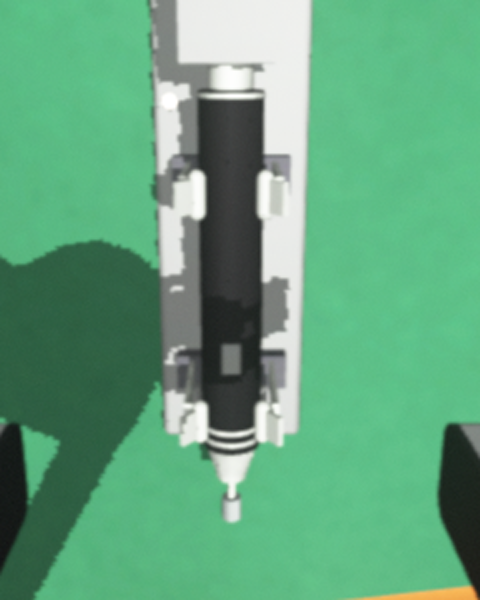

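View pics/s12c.png

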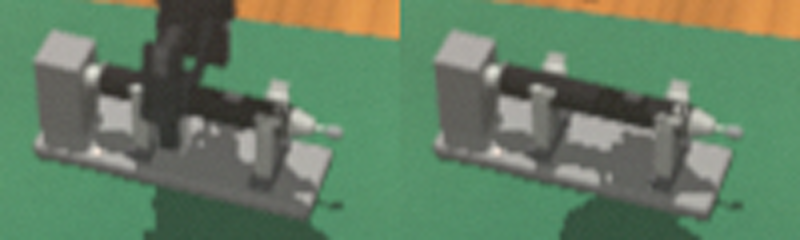

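View pics/s12.png

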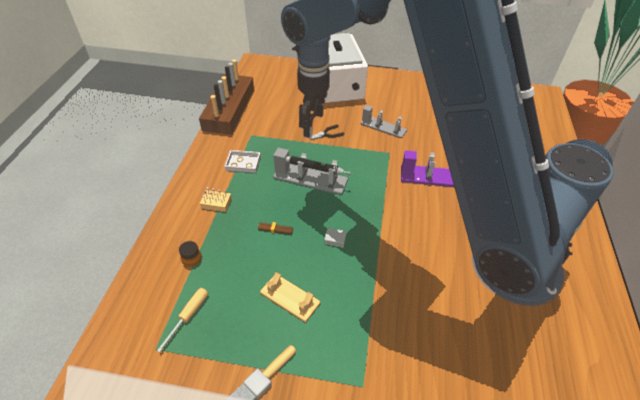

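The handpiece lies in both clips with its tail in the socket, and the bystanders are where they were. Last, a numeric check of its position along the dock.

```bash
python3 - <<'E'
from h import *
s=load('w12'); a=np.radians(-7.83); d=np.array([np.cos(a),np.sin(a)]);n=np.array([-d[1],d[0]]);o=np.array([.5358,-.1988])+n*.0012
k=4; im=cv2.resize(s['pixels'][60:210,260:360],None,fx=k,fy=k,interpolation=cv2.INTER_CUBIC); im2=cv2.resize(s['pixels'][210:360,260:360],None,fx=k,fy=k,interpolation=cv2.INTER_CUBIC)
for x,y,z in [(10.9+70,0,72),(10.9-70,0,72),(10.9-106,0,60),(90,17,78),(90,-17,78),(39,9,68),(51,9,68),(-51,9,68),(-39,9,68)]:
    u=proj(s,[[*(o+d*x/1e3+n*y/1e3),z/1e3]])[0]
    for I,y0 in((im,60),(im2,210)): cv2.circle(I,tuple(((u-[260,y0]+.5)*k).astype(int)),3,(0,0,255),-1)
cv2.imwrite('pics/c12.png',np.hstack([im,im2]))
E
```

```text
(no output)
```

View pics/c12.png

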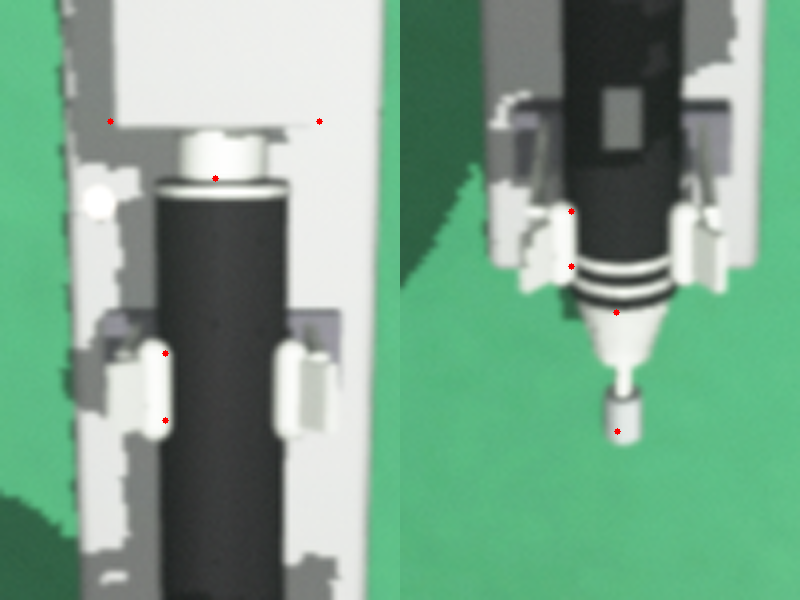

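```bash
python3 -c "
from h import *
rep(); print(manip.sign_off())"
```

```text
t 23.2 dock x 12.15 y 0.34 axis-z-rel-seat 139.88 mm ang -0.00 q [ 9.977e-01 -6.830e-02 -6.000e-04 -3.000e-04] F dock [ 0.73  0.45 -0.66] T [ 0.05 -0.01 -0.05] gap 1.004
the job is handed in; nothing more can be done
None
```

The handpiece is on its charger: snapped into both clips, slid home against the pad and let go. I handed the job in at about 23 s; no verdict was reported.

**What I did:** I took it from the rest and pressed it into the large grey dock. The force reversed as the clips snapped over it, and I pressed on until it bore on the seats with about 6 N. It then slid in tail first. The pad was felt from dock x of about 8 mm and bottomed at about 10.9 mm. I pushed on with a wrist force of about 13 N, of which roughly 2 to 3 N was friction in the clips. Then I eased off, opened the gripper and retreated straight up.

**Last checks:**
- **Position:** the close-up puts handpiece_mid at about 11 mm along the dock, within 1 mm, so the tail is about 15 mm into the socket. The side view shows it did not move when released.
- **Arm:** it is clear of everything, with no force at the wrist.
- **Bystanders:** the ones visible in the last side view look unmoved.

**What disagreed:** the wrist-camera dock position was off by about 1.2 mm sideways and 1 mm lengthwise. I corrected the sideways error from a close-up before pressing down.

**Not measured:** the pad force after release. It rests on the clip friction holding the handpiece against the pad.

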